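# Line up the solvent bottles by height on the chromatograph's tray

### The job

Stand the four capped amber bottles from the front of the bench on the four cork pads of the white tray, one centred on each pad and in order of height: the shortest next to the steel filter post, rising to the tallest at the other end of the row. Keep the bottles upright and set them down gently, without dropping them.

Things in the scene. Friction and masses are not known exactly. Their poses are not given: they have to be found in the camera images.
- bottle_78: the shortest of the four loose capped amber glass bottles: 78 mm tall in all, round body 40 mm across with a paper band, about 90 g, standing upright. Its top 28 mm are a plain round white screw cap 34 mm across that can be gripped from above; under the cap is a 29 mm neck, 4 mm high, then a 12 mm high sloping shoulder. Origin at the centre of the underside, z up
- bottle_96: the second shortest of the four loose capped amber glass bottles: 96 mm tall in all, round body 46 mm across with a paper band, about 140 g, standing upright. Its top 28 mm are a plain round white screw cap 34 mm across that can be gripped from above; under the cap is a 29 mm neck, 4 mm high, then a 12 mm high sloping shoulder. Origin at the centre of the underside, z up
- bottle_114: the second tallest of the four loose capped amber glass bottles: 114 mm tall in all, round body 52 mm across with a paper band, about 200 g, standing upright. Its top 28 mm are a plain round white screw cap 34 mm across that can be gripped from above; under the cap is a 29 mm neck, 4 mm high, then a 12 mm high sloping shoulder. Origin at the centre of the underside, z up
- bottle_132: the tallest of the four loose capped amber glass bottles: 132 mm tall in all, round body 58 mm across with a paper band, about 280 g, standing upright. Its top 28 mm are a plain round white screw cap 34 mm across that can be gripped from above; under the cap is a 29 mm neck, 4 mm high, then a 12 mm high sloping shoulder. Origin at the centre of the underside, z up
- pad_a: round cork pad, 72 mm across, 3 mm thick, on the white tray: the pad at the +y end (the robot's left). Pads a, b, c, d stand in a straight row, 88 mm apart, turned up to 0.2 rad from the y axis. Origin at the centre of its underside, its top 13 mm above the bench; y along the row from d to a. A rail, 22 mm high above the bench, runs behind the row, 49 mm beyond the pad centres
- pad_b: round cork pad, 72 mm across, 3 mm thick, on the white tray: the second pad from the +y end. Pads a, b, c, d stand in a straight row, 88 mm apart, turned up to 0.2 rad from the y axis. Origin at the centre of its underside, its top 13 mm above the bench; y along the row from d to a. A rail, 22 mm high above the bench, runs behind the row, 49 mm beyond the pad centres
- pad_c: round cork pad, 72 mm across, 3 mm thick, on the white tray: the third pad from the +y end. Pads a, b, c, d stand in a straight row, 88 mm apart, turned up to 0.2 rad from the y axis. Origin at the centre of its underside, its top 13 mm above the bench; y along the row from d to a. A rail, 22 mm high above the bench, runs behind the row, 49 mm beyond the pad centres
- pad_d: round cork pad, 72 mm across, 3 mm thick, on the white tray: the pad at the -y end (the robot's right). Pads a, b, c, d stand in a straight row, 88 mm apart, turned up to 0.2 rad from the y axis. Origin at the centre of its underside, its top 13 mm above the bench; y along the row from d to a. A rail, 22 mm high above the bench, runs behind the row, 49 mm beyond the pad centres
- filter_post: steel filter post, fixed on either end of the tray (varies), in line with the pads, 78 mm beyond the end pad's centre: round foot 48 mm across, 28 mm stem, dark 36 mm head, short brass spout; its top is 79 mm above the bench. Origin at the centre of its underside, z up. At the other end is a low grey block, 16 mm high, instead
Not all that is in view belongs to the job. What is shaped like the bottle_78 but purple or red is not meant.

How it is judged:
By the outcome, as a careful person would: the job done as asked, in the order asked, and still so for the second after the job is handed in, with the robot touching nothing.
It also fails if it takes over 120 s, if anything falls off the work surface, if the arm or the gripper's body presses on something with over 40 N, if the wrist force passes 120 N, or if a joint passes its speed limit or range.

### The arm

A 6-joint arm with a two-finger parallel gripper is mounted at the origin on the work surface. World frame = base frame: x ahead of the robot, y to its left, z up, the work surface at z = 0. Lengths are in m, angles in rad, forces in N, time in s.
With the tool pointing down it reaches from about 0.3 to 0.775 m from the base axis. Payload 14.6 kg.
Tool frame: the origin (TCP) lies at the very end of the fingers, on their centre line; the grasp point (between the pads) lies 19 mm behind it; z points along the fingers, y is the line along which they close (so a half turn about z gives the same grasp; the last joint's range is limited). The gripper opens to 94 mm and grips with 3 to 60 N. Pads are 16 mm wide; open, the fingers measure 119 mm over their backs; the gripper's body (75 mm by 177 mm) begins 78 mm behind the grasp point.
Start: joints at [-1.332, 0.3, 1.521, -0, 1.321, -0.067], TCP at [0.166, -0.524, 0.205] pointing down, gripper open.
Joint ranges: [-3.03, 3.03], [-0.79, 2.21], [0.23, 2.52], [-1.04, 4.18], [0, 3.07], [-2.55, 2.55]. Speed limits (rad/s): [2.22, 2.22, 2.57, 3.14, 3.14, 3.14].

### API

Orientations are given as [roll, pitch, yaw] about the fixed x, y, z axes, in that order (R = Rz(yaw) Ry(pitch) Rx(roll)).
In Python, from station import status, vision, order, silhouettes gives the robot as it stands. The module is installed in compiled form; this text tells all that it offers.
- The arm moves only by the shell command python3 -m pendant 'ROWS' [FORCE]. ROWS is JSON, one flat list of numbers, 7 for each row, row after row: the shift along the tool's x, y, z in units of 500 mm (1.0 is 500 mm), then the turn, a rotation vector about the tool's x, y, z in units of 90 degrees (1.0 is 90 degrees), then the opening, from -1 (shut) to 1 (fully open). A call has 1 to 12 rows; each row is the pose to reach, as a shift and turn from the pose commanded when the call began, along the tool's axes at that moment; what a row does not reach only later rows make up. A row lasts 1/10 s, in which the tool goes at most 50 mm and 8.59 degrees, less where a joint would pass 70% of its speed; a pose out of reach is approached as far as the arm can. A call with a number of a shift or a turn outside -1 to 1 is refused whole. A call with a gripper value outside its range is refused whole. The fingers move at their own pace and stop on an object; FORCE is the grip in N (left out, the last holds). Time passes only in rows, so rows that repeat a pose let the fingers close. It gives the time, the measured TCP pose, the force, the opening and the grip force at its end, in the units of the state.
- status.get_obs(): the state, without advancing time (a new reading comes with each control period).
- vision.camera(name): name is "scene" or "side" or "wrist"; returns a dict with "pixels" (420x560x3 uint8, red, green, blue), "K" (3x3 intrinsics, pixels), "R" (3x3) and "t" (3): a world point X has camera coordinates R X + t. Camera axes: x right, y down, z forward; pixel columns grow to the right and rows downward; lengths in m; the calibration is good to about 2 mm. A picture is of the moment at which its call begins. There is no depth.
- order.hand_in(): hands the job in; it is judged then, once.
Trained networks look in a picture, given as the dict that the camera call returned (one of the last four; its "shot" number tells which), for a name from the list of things; names that differ only in an ending like _2 or _b are one class to them, and where a whole thing is asked for, a point or a joint stands for the part that bears it (a point fixed in the world has none). Each returns a list of dicts, best first, with "score" (0 to 1); they miss things now and then, are a little off and sometimes report something else, mostly with a low value. They report only what shows in the picture. A call takes as long as a camera call. They do not tell look-alikes from the thing itself.
- silhouettes(target, picture): "region" (420x560 bool, what is visible of it) and "extent" ([left, top, right, bottom] in pixels, round what is visible of it).
The state is a dict: "time_s": time; "qpos": joint angles; "joint_vel": joint speeds; "tau": joint torques, N m; "ee_pos": TCP position; "eef_rot": TCP orientation; "force": force on the tool from outside, world axes, zero at the start; "moment": the same for the moment, N m; "grip_width": finger opening in m; "grip_force": force on a finger pad.
Only numpy, scipy, OpenCV 4.12 (cv2) and the standard library are available. Lean on these libraries where they do the work, as an engineer would, in place of code of your own. Each camera call takes 0.05 s, during which the arm holds its last target. There are 200 camera calls.

## Working session

There is one attempt and no reset: what is moved stays moved. The work goes in short steps, Python scripts to look and compute and a shell command to move; the robot and the scene stay as the last step left them, time stands still between calls to the robot, and variables do not carry over. Pictures are saved under pics/ and viewed, at most 14 in all, crops included, and the job is handed in when it is done.

```bash
mkdir -p pics; python3 - <<'E'
from station import status, vision
import cv2, numpy as np
o=status.get_obs(); print({k:np.round(v,3).tolist() for k,v in o.items()})
ims=[]
for n in ("scene","side"):
    c=vision.camera(n); np.savez(n+".npz",**{k:c[k] for k in("pixels","K","R","t")})
    cv2.imwrite(f"pics/{n}1.png",c["pixels"][:,:,::-1]); print(n,c["K"].tolist(),(-c["R"].T@c["t"]).round(3),c["R"].round(2).tolist())
E
```

```text
{'time_s': 0.0, 'qpos': [-1.332, 0.301, 1.522, -0.0, 1.321, -0.067], 'joint_vel': [0.002, 0.002, 0.001, 0.0, -0.0, 0.001], 'tau': [-0.002, -53.181, -35.274, 0.071, 0.024, -0.0], 'ee_pos': [0.166, -0.524, 0.205], 'eef_rot': [-3.14, -0.0, 0.306], 'force': [0.074, 0.104, -0.158], 'moment': [-0.003, -0.008, 0.015], 'grip_force': 0.0, 'grip_width': 0.094}
scene [[398.66187510633875, 0.0, 283.5514786024737], [0.0, 398.66187510633875, 208.47301235309425], [0.0, 0.0, 1.0]] [1.026 0.185 0.604] [[-0.3, 0.95, -0.02], [0.66, 0.2, -0.72], [-0.69, -0.23, -0.69]]
side [[437.8380923713016, 0.0, 276.3692309361019], [0.0, 437.8380923713016, 220.0789153147631], [0.0, 0.0, 1.0]] [0.139 0.736 0.511] [[-0.89, -0.45, 0.01], [-0.23, 0.44, -0.87], [0.39, -0.78, -0.49]]
```

View pics/scene1.png

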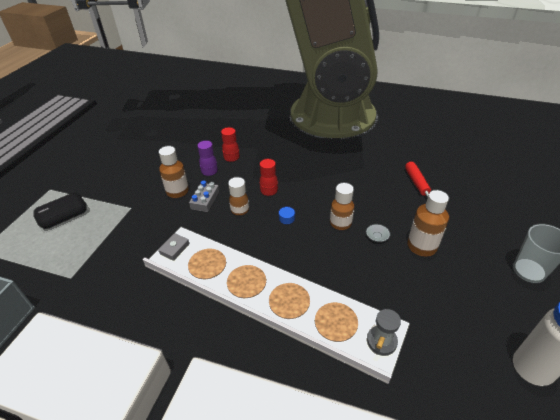

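View pics/side1.png

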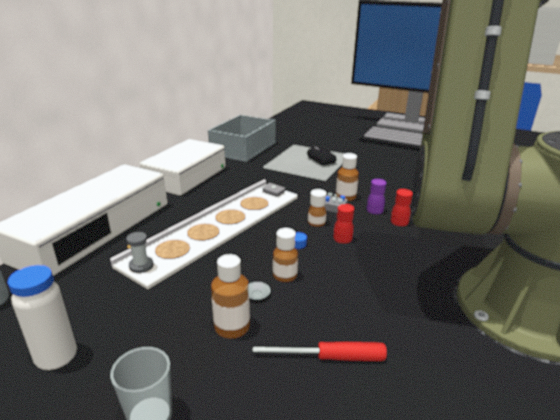

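The scene view shows amber bottles at about (173,172), (238,196), (342,207) and (428,224). The pads are at (207,263), (247,281), (290,300) and (336,321), and the post is at (387,330), the +y end. The purple and red look-alikes are at (207,158), (230,145) and (268,178). The side view agrees.

```bash
cat > h.py <<'E'
import numpy as np, cv2
from station import vision, silhouettes
from scipy.optimize import least_squares
def proj(c,X): 
    p=(c["R"]@np.atleast_2d(X).T).T+c["t"]; q=p@c["K"].T; return q[:,:2]/q[:,2:]
A=np.linspace(0,2*np.pi,73)[:-1]
def rings(x,y,rz): return np.vstack([np.c_[x+r*np.cos(A),y+r*np.sin(A),0*A+z] for r,z in rz])
def bottle(h,d,z0=0): return [(d/2,z0),(d/2,z0+h-.044),(.0145,z0+h-.032),(.017,z0+h-.028),(.017,z0+h)]
DIM={78:.040,96:.046,114:.052,132:.058}
PAD=[(.036,.013)]
POST=[(.024,.01),(.018,.079)]
def box(c,x,y,rz):
    p=proj(c,rings(x,y,rz)); return np.r_[p.min(0),p.max(0)]
def ground(c,uv,z):
    d=c["R"].T@np.linalg.inv(c["K"])@np.r_[uv,1]; o=-c["R"].T@c["t"]; return (o+d*(z-o[2])/d[2])[:2]
def fit(obs,rz,x0):
    # obs: list of (cam, extent)
    f=lambda p:np.concatenate([box(c,*p,rz)-e for c,e in obs])
    s=least_squares(f,x0,loss="soft_l1"); return s.x,np.sqrt(np.mean(s.fun**2))
E
python3 - <<'E'
from h import *
C={n:vision.camera(n) for n in("scene","side")}
for t in ("bottle_78","bottle_96","bottle_114","bottle_132","pad_a","filter_post"):
  for n,c in C.items():
    print(t,n,[(round(s["score"],2),np.round(s["extent"]).astype(int).tolist(),c["pixels"][s["region"]].mean(0).astype(int).tolist(),int(s["region"].sum())) for s in silhouettes(t,c)])
E
```

```text
bottle_78 scene [(0.89, [405, 192, 449, 257], [136, 114, 94], 1909), (0.87, [200, 140, 215, 174], [86, 46, 108], 483), (0.72, [228, 178, 251, 215], [143, 130, 117], 647), (0.69, [259, 159, 276, 194], [139, 34, 32], 588), (0.66, [331, 180, 352, 230], [145, 127, 110], 906), (0.62, [155, 145, 187, 197], [137, 117, 98], 1036), (0.56, [225, 127, 236, 160], [137, 33, 32], 495), (0.32, [226, 268, 264, 296], [203, 155, 109], 1056)]
bottle_78 side [(0.96, [390, 190, 413, 227], [158, 40, 38], 591), (0.91, [335, 154, 361, 201], [161, 140, 119], 758), (0.85, [335, 205, 352, 244], [161, 40, 38], 619), (0.82, [311, 190, 329, 225], [162, 146, 130], 566), (0.81, [366, 180, 385, 215], [103, 55, 127], 515), (0.74, [210, 254, 251, 340], [163, 139, 116], 2583), (0.66, [272, 229, 295, 284], [165, 145, 126], 1108)]
bottle_96 scene [(0.89, [405, 192, 449, 257], [136, 114, 94], 1909), (0.87, [200, 140, 215, 174], [86, 46, 108], 483), (0.72, [228, 178, 251, 215], [143, 130, 117], 647), (0.69, [259, 159, 276, 194], [139, 34, 32], 588), (0.66, [331, 180, 352, 230], [145, 127, 110], 906), (0.62, [155, 145, 187,
[... 1955 characters left out ...]
130], 566), (0.81, [366, 180, 385, 215], [103, 55, 127], 515), (0.74, [210, 254, 251, 340], [163, 139, 116], 2583), (0.66, [272, 229, 295, 284], [165, 145, 126], 1108)]
pad_a scene [(0.79, [227, 263, 264, 298], [203, 155, 108], 1045), (0.74, [313, 301, 360, 344], [203, 156, 109], 1373), (0.55, [190, 250, 226, 279], [202, 156, 110], 948)]
pad_a side [(0.73, [190, 223, 219, 243], [216, 182, 141], 455), (0.68, [156, 239, 190, 260], [217, 183, 142], 555), (0.67, [240, 197, 268, 209], [217, 185, 147], 335), (0.63, [214, 208, 246, 223], [216, 184, 144], 387)]
filter_post scene [(0.92, [366, 308, 397, 356], [102, 101, 98], 1161)]
filter_post side [(0.96, [127, 233, 155, 274], [124, 126, 124], 823)]
```

```bash
cat > m.py <<'E'
from h import *
C={n:dict(np.load(n+".npz")) for n in("scene","side")}
S={"A":([155,145,187,197],[335,154,361,201]),"B":([228,178,251,215],[311,190,329,225]),"C":([331,180,352,230],[272,229,295,284]),"D":([405,192,449,257],[210,254,251,340])}
for k,(a,b) in S.items():
    obs=[]
    for n,e in(("scene",a),("side",b)):
        # refine the box: bright or orange pixels inside the enlarged box
        c=C[n]; x0,y0,x1,y1=e[0]-6,e[1]-6,e[2]+7,e[3]+7
        p=c["pixels"][y0:y1,x0:x1].astype(int); m=(p[:,:,0]>58).astype(np.uint8)
        l=cv2.connectedComponentsWithStats(m,connectivity=4); i=1+np.argmax(l[2][1:,4]); s=l[2][i]
        r=[s[0]+x0-.5,s[1]+y0-.5,s[0]+s[2]+x0-.5,s[1]+s[3]+y0-.5]; obs.append((c,np.array(r))); print(k,n,e,r)
    for h,d in DIM.items():
        x,r=fit(obs,bottle(h/1e3,d),ground(obs[0][0],[(obs[0][1][0]+obs[0][1][2])/2,obs[0][1][3]-6],0))
        if r<6: print("   ",h,x.round(4),round(r,2),[(box(c,*x,bottle(h/1e3,d))-e).round(1).tolist() for c,e in obs])
P={"d":([190,250,226,279],[240,197,268,209]),"c":([227,263,264,298],[214,208,246,223]),"b":([270,283,312,319],[190,223,219,243]),"a":([313,301,360,344],[156,239,190,260])}
pts={}
for n,c in C.items():
    g=cv2.GaussianBlur(c["pixels"],(3,3),0).astype(int); m=((g[:,:,0]-g[:,:,2])>45).astype(np.uint8)
    l=cv2.connectedComponentsWithStats(cv2.morphologyEx(m,cv2.MORPH_CLOSE,np.ones((3,3),np.uint8)))
    for k,e in P.items():
        e=e[n=="side"]; u=((e[0]+e[2])//2,(e[1]+e[3])//2); i=l[1][u[1],u[0]]; s=l[2][i]
        r=np.array([s[0]-.5,s[1]-.5,s[0]+s[2]-.5,s[1]+s[3]-.5]); x,q=fit([(c,r)],PAD,ground(c,l[3][i],.013)); pts[n,k]=x; print(n,k,r,x.round(4),round(q,2))
for sel in(("scene",),("side",),("scene","side")):
    f=lambda p:np.concatenate([p[:2]+s*.088*np.array([-np.sin(p[2]),np.cos(p[2])])-pts[n,k] for n in sel for k,s in zip("dcba",(-1.5,-.5,.5,1.5))])
    s=least_squares(f,[.6,0,0]); p=s.x; print(sel,p.round(4),np.abs(s.fun).max().round(4)); 
print({k:(p[:2]+s*.088*np.array([-np.sin(p[2]),np.cos(p[2])])).round(4).tolist() for k,s in zip(("d","c","b","a","post"),(-1.5,-.5,.5,1.5,1.5+78/88))})
E
python3 m.py
```

```text
A scene [155, 145, 187, 197] [np.float64(157.5), np.float64(144.5), np.float64(187.5), np.float64(197.5)]
A side [335, 154, 361, 201] [np.float64(328.5), np.float64(149.5), np.float64(359.5), np.float64(207.5)]
    114 [ 0.4351 -0.2731] 3.73 [[-0.0, 0.3, 0.2, -0.1], [7.0, 3.2, -1.4, -7.1]]
    132 [ 0.4383 -0.2646] 3.6 [[-0.2, -5.3, 4.1, 2.4], [3.6, -2.7, -1.7, -5.5]]
B scene [228, 178, 251, 215] [np.float64(227.5), np.float64(175.5), np.float64(248.5), np.float64(214.5)]
B side [311, 190, 329, 225] [np.float64(306.5), np.float64(183.5), np.float64(335.5), np.float64(226.5)]
    78 [ 0.4499 -0.1096] 3.81 [[-0.0, 0.0, -0.2, -0.2], [1.8, 5.4, -9.2, -0.3]]
    96 [ 0.4487 -0.1091] 3.62 [[-1.0, -7.1, 1.6, 0.5], [1.0, -1.6, -6.9, 0.6]]
C scene [331, 180, 352, 230] [np.float64(329.5), np.float64(181.5), np.float64(354.5), np.float64(229.5)]
C side [272, 229, 295, 284] [np.float64(270.5), np.float64(225.5), np.float64(301.5), np.float64(282.5)]
    78 [0.425  0.1125] 5.18 [[1.8, 6.2, -1.8, -1.8], [4.9, 10.9, -4.9, -1.0]]
    96 [0.4272 0.1125] 1.85 [[0.1, 0.0, -0.4, -0.0], [2.3, 2.3, -4.0, 
[... 376 characters left out ...]
ene d [187.5 248.5 225.5 278.5] [ 0.6202 -0.1052] 0.16
scene c [226.5 264.5 265.5 297.5] [ 0.6359 -0.019 ] 0.32
scene b [268.5 282.5 309.5 318.5] [0.6525 0.0674] 0.25
scene a [314.5 301.5 357.5 340.5] [0.6676 0.1533] 0.27
side d [240.5 196.5 267.5 208.5] [ 0.6177 -0.1071] 0.84
side c [215.5 209.5 244.5 223.5] [ 0.6323 -0.0183] 0.76
side b [187.5 223.5 218.5 239.5] [0.6487 0.0671] 0.79
side a [154.5 239.5 188.5 257.5] [0.6668 0.1533] 0.72
('scene',) [ 0.644   0.0241 -0.1821] 0.0006
('side',) [ 0.6414  0.0238 -0.1869] 0.0012
('scene', 'side') [ 0.6427  0.0239 -0.1845] 0.0023
{'d': [0.6185, -0.1058], 'c': [0.6346, -0.0193], 'b': [0.6508, 0.0672], 'a': [0.6669, 0.1537], 'post': [0.6812, 0.2304]}
```

```bash
sed -i 's/>58)/>95)/' m.py; python3 m.py | grep -A4 -E "^[ABCD] "|cut -c1-150; python3 - <<'E'
from h import *
C={n:dict(np.load(n+".npz")) for n in("scene","side")}
for k,a,b in(("purple",[200,140,215,174],[366,180,385,215]),("redmid",[259,159,276,194],[335,205,352,244]),("redfar",[225,127,236,160],[390,190,413,227])):
    print(k,fit([(C["scene"],np.array(a)),(C["side"],np.array(b))],bottle(.078,.04),[.4,-.1]))
for n,u in(("greybox",(204,188)),("bluecap",(287,214))): print(n,ground(C["scene"],u,.02))
c=cv2.resize(C["scene"]["pixels"][120:265,140:460,::-1],None,fx=2.5,fy=2.5,interpolation=cv2.INTER_CUBIC); cv2.imwrite("pics/crop.png",c)
E
```

```text
A scene [155, 145, 187, 197] [np.float64(158.5), np.float64(145.5), np.float64(186.5), np.float64(193.5)]
A side [335, 154, 361, 201] [np.float64(328.5), np.float64(150.5), np.float64(357.5), np.float64(207.5)]
    96 [ 0.4317 -0.2758] 5.71 [[0.6, 5.1, -0.5, 1.9], [9.7, 8.8, 0.3, -7.7]]
    114 [ 0.4369 -0.2714] 3.79 [[-0.8, -0.1, 1.5, 4.6], [6.1, 2.3, -0.3, -6.9]]
    132 [ 0.4409 -0.2607] 4.55 [[-0.2, -5.3, 6.2, 7.5], [2.1, -3.4, -1.1, -5.1]]
B scene [228, 178, 251, 215] [np.float64(227.5), np.float64(176.5), np.float64(248.5), np.float64(213.5)]
B side [311, 190, 329, 225] [np.float64(307.5), np.float64(187.5), np.float64(335.5), np.float64(225.5)]
    78 [ 0.4492 -0.1103] 3.22 [[-0.2, -1.2, -0.4, 0.6], [1.2, 1.3, -8.8, 0.6]]
    96 [ 0.4463 -0.1105] 4.33 [[-1.2, -8.9, 1.3, 0.6], [1.1, -5.6, -5.7, 1.5]]
C scene [331, 180, 352, 230] [np.float64(329.5), np.float64(181.5), np.float64(353.5), np.float64(227.5)]
C side [272, 229, 295, 284] [np.float64(271.5), np.float64(226.5), np.float64(297.5), np.float64(280.5)]
    78 [0.4255 0.1097] 4.25 [[0.5, 6.1, -2.3, 0.1], [4.3, 9.1, -0.5, 0.
[... 202 characters left out ...]
5), np.float64(185.5), np.float64(448.5), np.float64(250.5)]
D side [210, 254, 251, 340] [np.float64(210.5), np.float64(252.5), np.float64(257.5), np.float64(337.5)]
    132 [0.435  0.2784] 2.9 [[-3.2, 0.0, -0.4, 1.8], [5.7, 2.5, -3.1, 2.5]]
scene d [187.5 248.5 225.5 278.5] [ 0.6202 -0.1052] 0.16
scene c [226.5 264.5 265.5 297.5] [ 0.6359 -0.019 ] 0.32
scene b [268.5 282.5 309.5 318.5] [0.6525 0.0674] 0.25
purple (array([ 0.34473548, -0.22647924]), np.float64(1.7063178161698629))
redmid (array([ 0.37181847, -0.06829398]), np.float64(1.2768501075724168))
redfar (array([ 0.2753862 , -0.19674742]), np.float64(2.054380508526462))
greybox [ 0.43084348 -0.20099837]
bluecap [0.45721601 0.00329913]
```

View pics/crop.png

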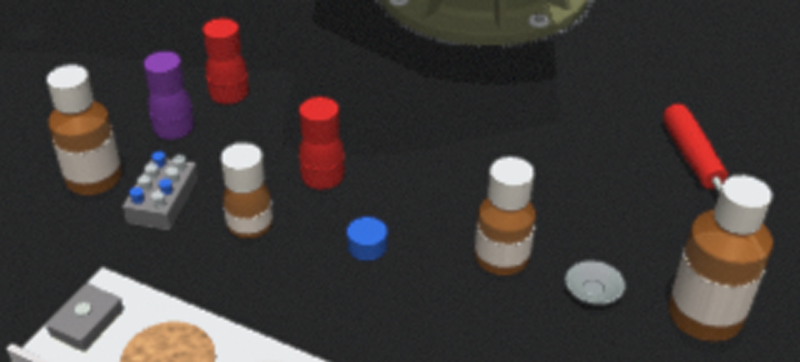

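Candidates in the scene view:
- **Amber bottles:** A (173,172), B (238,196), C (342,207) and D (428,224) have white caps, and their sizes fit 114, 78, 96 and 132 mm respectively.
- **Not meant:** the purple one at (207,158) and the red ones at (230,145) and (268,178). The crop confirms this.

I'll start with A.

```bash
python3 -m pendant '[0.667,-0.318,0.08,0,0,-0.688,0.4, 0.667,-0.318,0.08,0,0,-0.688,0.4, 0.667,-0.318,0.08,0,0,-0.688,0.4, 0.667,-0.318,0.08,0,0,-0.688,0.4, 0.667,-0.318,0.08,0,0,-0.688,0.4, 0.667,-0.318,0.08,0,0,-0.688,0.4, 0.667,-0.318,0.08,0,0,-0.688,0.4, 0.667,-0.318,0.08,0,0,-0.688,0.4, 0.667,-0.318,0.08,0,0,-0.688,0.4, 0.667,-0.318,0.08,0,0,-0.688,0.4, 0.667,-0.318,0.08,0,0,-0.688,0.4]' 20
python3 - <<'E'
from h import *
c=vision.camera("wrist"); cv2.imwrite("pics/w1.png",c["pixels"][:,:,::-1])
for n,x,y,h in(("A",.4355,-.2725,.114),("B",.45,-.11,.078)): print(n,proj(c,[x,y,h]).round(1))
E
```

```text
time_s: 1.9
ee_pos: [0.4351, -0.2733, 0.1656]
eef_rot: [3.141, 0.0, 1.385]
force: [0.4, 1.0, 0.2]
grip_width: 0.0657
grip_force: 0.0
A [[282.9 229. ]]
B [[259.8 -13.3]]
```

View pics/w1.png

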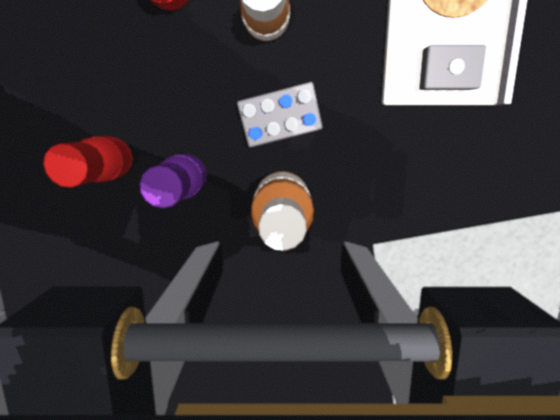

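The wrist view shows bottle A's cap at (282,227), against a prediction of (283,229), so the fit is good to about 1 mm. Now I'll descend and grip.

```bash
python3 -m pendant '[0.002,0,0.06,0,0,0,0.4, 0.002,0,0.12,0,0,0,0.4, 0.002,0,0.165,0,0,0,0.4, 0.002,0,0.165,0,0,0,0.4, 0.002,0,0.165,0,0,0,-1, 0.002,0,0.165,0,0,0,-1, 0.002,0,0.165,0,0,0,-1, 0.002,0,0.165,0,0,0,-1, 0.002,0,0.165,0,0,0,-1]' 20
```

```text
time_s: 2.85
ee_pos: [0.4361, -0.2717, 0.0836]
eef_rot: [3.141, 0.0, 1.386]
force: [-1.4, 0.6, 5.3]
grip_width: 0.034
grip_force: 20.0
```

```bash
python3 -m pendant '[0,0,-0.06,0,0,0,-1, 0,0,-0.14,0,0,0,-1, 0.05,0.026,-0.16,0,0,0,-1, 0.12,0.063,-0.16,0,0,0,-1, 0.2,0.104,-0.16,0,0,0,-1, 0.28,0.146,-0.16,0,0,0,-1, 0.36,0.188,-0.16,0,0,0,-1, 0.44,0.23,-0.16,0,0,0,-1, 0.51,0.266,-0.16,0,0,0,-1, 0.55,0.287,-0.16,0,0,0,-1, 0.569,0.297,-0.16,0,0,0,-1, 0.569,0.297,-0.16,0,0,0,-1]' 20
python3 - <<'E'
from h import *
c=vision.camera("wrist"); cv2.imwrite("pics/w2.png",c["pixels"][:,:,::-1])
s=vision.camera("scene"); cv2.imwrite("pics/s2.png",s["pixels"][:,:,::-1])
E
```

```text
time_s: 4.05
ee_pos: [0.6341, -0.0184, 0.1624]
eef_rot: [-3.141, 0.0, 1.388]
force: [-0.9, -0.9, -1.7]
grip_width: 0.0334
grip_force: 20.0
```

View pics/s2.png

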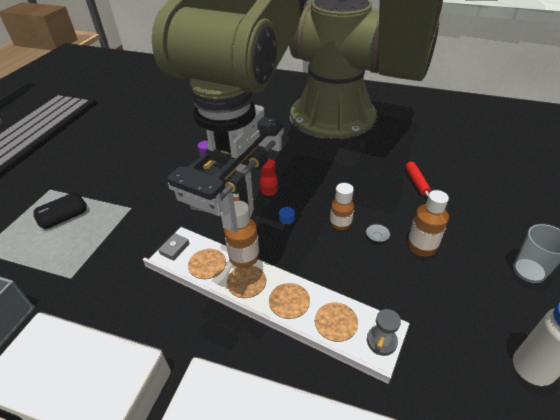

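The bottle at (242,243) hangs upright above pad c at (247,281). Now I'll lower it in slow steps.

```bash
python3 -m pendant '[0,0,0.04,0,0,0,-1, 0,0,0.08,0,0,0,-1, 0,0,0.11,0,0,0,-1, 0,0,0.12,0,0,0,-1, 0,0,0.124,0,0,0,-1, 0,0,0.127,0,0,0,-1, 0,0,0.127,0,0,0,-1]' 20
```

```text
time_s: 4.85
ee_pos: [0.6343, -0.0191, 0.1001]
eef_rot: [3.141, -0.0, 1.386]
force: [0.1, 0.1, -1.7]
grip_width: 0.0333
grip_force: 20.0
```

```bash
python3 -m pendant '[0,0,0.003,0,0,0,-1, 0,0,0.005,0,0,0,-1, 0,0,0.007,0,0,0,-1, 0,0,0.007,0,0,0,-1]' 20
```

```text
time_s: 5.25
ee_pos: [0.6342, -0.019, 0.0966]
eef_rot: [3.141, -0.0, 1.387]
force: [-0.5, 1.2, 4.0]
grip_width: 0.0336
grip_force: 20.0
```

Contact is felt: the force went from -1.7 to +4 N. Next I'll release, lift and go to D.

```bash
python3 -m pendant '[0,0,0,0,0,0,0.0, 0,0,0,0,0,0,0.3, 0,0,0,0,0,0,0.3, 0,0,-0.05,0,0,0,0.3, 0,0,-0.12,0,0,0,0.4, 0,0,-0.187,0,0,0,0.4]' 20
python3 -m pendant '[0.518,-0.485,0,0,0,0,0.4, 0.518,-0.485,0,0,0,0,0.4, 0.518,-0.485,0,0,0,0,0.4, 0.518,-0.485,0,0,0,0,0.4, 0.518,-0.485,0,0,0,0,0.4, 0.518,-0.485,0,0,0,0,0.4, 0.518,-0.485,0,0,0,0,0.4, 0.518,-0.485,0,0,0,0,0.4, 0.518,-0.485,0,0,0,0,0.4, 0.518,-0.485,0,0,0,0,0.4]'
cat > w.py <<'E'
from h import *
import sys
from station import status
n,x,y,h=sys.argv[1],*map(float,sys.argv[2:5])
c=vision.camera("wrist"); p=c["pixels"]; cv2.imwrite(f"pics/{n}.png",p[:,:,::-1])
u=proj(c,[x,y,h])[0]; e=proj(c,rings(x,y,[(.017,h)])); print("pred",u.round(1),"box",e.min(0).round(1),e.max(0).round(1))
g=p.astype(int); m=((g.min(2)>110)&(g.max(2)-g.min(2)<40)).astype(np.uint8)
l=cv2.connectedComponentsWithStats(m); i=min(range(1,l[0]),key=lambda i:np.hypot(*(l[3][i]-u))+1e3*(l[2][i][4]<200)); print("seen",l[2][i],l[3][i].round(1),"->",ground(c,l[3][i],h).round(4))
E
python3 w.py w3 .4436 .2803 .132
```

```text
time_s: 5.85
ee_pos: [0.6339, -0.019, 0.1905]
eef_rot: [-3.141, 0.0, 1.387]
force: [0.4, 0.3, -0.1]
grip_width: 0.0657
grip_force: 0.0
time_s: 6.85
ee_pos: [0.4436, 0.2794, 0.1894]
eef_rot: [3.141, 0.0, 1.386]
force: [0.0, -0.2, 0.2]
grip_width: 0.0658
grip_force: 0.0
pred [282.3 226.5] box [258.6 203.4] [306.  248.9]
seen [ 261  198   46   51 1878] [283.4 223.5] -> [0.4448 0.2824]
```

View pics/w3.png

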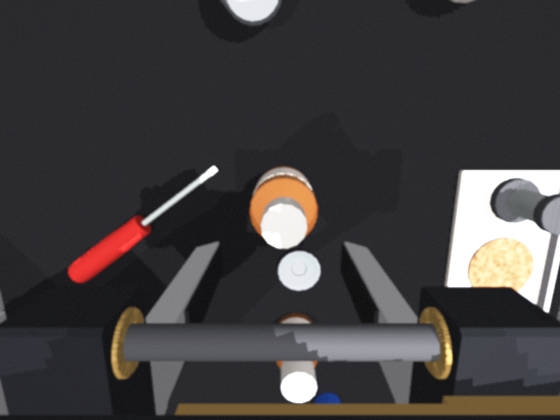

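The wrist view shows bottle D's cap top at about (283,225), within 2 mm of the prediction. Gripping it.

```bash
python3 -m pendant '[0.004,0.001,0.06,0,0,0,0.4, 0.004,0.001,0.12,0,0,0,0.4, 0.004,0.001,0.177,0,0,0,0.4, 0.004,0.001,0.177,0,0,0,0.4, 0.004,0.001,0.177,0,0,0,-1, 0.004,0.001,0.177,0,0,0,-1, 0.004,0.001,0.177,0,0,0,-1, 0.004,0.001,0.177,0,0,0,-1, 0.004,0.001,0.177,0,0,0,-1]' 25
```

```text
time_s: 7.8
ee_pos: [0.4443, 0.2821, 0.1017]
eef_rot: [3.14, -0.001, 1.387]
force: [0.3, -1.0, 4.1]
grip_width: 0.0333
grip_force: 25.0
```

```bash
python3 -m pendant '[0,0,-0.05,0,0,0,-1, 0,0.02,-0.13,0,0,0,-1, 0,0.07,-0.2,0,0,0,-1, -0.03,0.14,-0.24,0,0,0,-1, -0.08,0.2,-0.24,0,0,0,-1, -0.15,0.24,-0.24,0,0,0,-1, -0.23,0.25,-0.24,0,0,0,-1, -0.31,0.25,-0.24,0,0,0,-1, -0.39,0.25,-0.24,0,0,0,-1, -0.47,0.25,-0.24,0,0,0,-1, -0.55,0.26,-0.24,0,0,0,-1, -0.62,0.27,-0.24,0,0,0,-1]' 25
python3 -m pendant '[-0.069,0.04,0,0,0,0,-1, -0.079,0.1,0,0,0,0,-1, -0.079,0.16,0,0,0,0,-1, -0.079,0.2,0,0,0,0,-1, -0.079,0.215,0.02,0,0,0,-1, -0.079,0.215,0.08,0,0,0,-1, -0.079,0.215,0.14,0,0,0,-1, -0.079,0.215,0.18,0,0,0,-1, -0.079,0.215,0.2,0,0,0,-1, -0.079,0.215,0.2,0,0,0,-1]'
```

```text
time_s: 9.0
ee_pos: [0.5192, -0.0493, 0.221]
eef_rot: [-3.141, 0.0, 1.386]
force: [1.0, 0.3, -2.6]
grip_width: 0.0335
grip_force: 25.0
time_s: 10.0
ee_pos: [0.6174, -0.1058, 0.1196]
eef_rot: [-3.139, -0.0, 1.387]
force: [-0.3, -0.3, -2.5]
grip_width: 0.0337
grip_force: 25.0
```

```bash
python3 -m pendant '[0,0.002,0.004,0,0,0,-1, 0,0.002,0.007,0,0,0,-1, 0,0.002,0.009,0,0,0,-1, 0,0.002,0.0096,0,0,0,-1, 0,0.002,0.0096,0,0,0,-1]' 25
```

```text
time_s: 10.5
ee_pos: [0.6194, -0.1063, 0.1164]
eef_rot: [3.141, -0.0, 1.387]
force: [-0.9, 0.4, -2.6]
grip_width: 0.0337
grip_force: 25.0
```

```bash
python3 -m pendant '[0,0,0.002,0,0,0,-1, 0,0,0.003,0,0,0,-1, 0,0,0.003,0,0,0,-1]' 25
```

```text
time_s: 10.8
ee_pos: [0.6194, -0.1063, 0.1148]
eef_rot: [3.141, 0.0, 1.387]
force: [-0.8, -0.4, -0.9]
grip_width: 0.0334
grip_force: 25.0
```

```bash
python3 -m pendant '[0,0,0.001,0,0,0,-1, 0,0,0.001,0,0,0,-1, 0,0,0.001,0,0,0,0, 0,0,0.001,0,0,0,0.3, 0,0,0.001,0,0,0,0.3, 0,0,-0.04,0,0,0,0.4, 0,0,-0.1,0,0,0,0.4, 0,0,-0.13,0,0,0,0.4, 0,0,-0.13,0,0,0,0.4]' 25
python3 -m pendant '[0.359,-0.458,0.04,0,0,0,0.4, 0.359,-0.458,0.04,0,0,0,0.4, 0.359,-0.458,0.04,0,0,0,0.4, 0.359,-0.458,0.04,0,0,0,0.4, 0.359,-0.458,0.04,0,0,0,0.4, 0.359,-0.458,0.04,0,0,0,0.4, 0.359,-0.458,0.04,0,0,0,0.4, 0.359,-0.458,0.04,0,0,0,0.4, 0.359,-0.458,0.04,0,0,0,0.4]'
python3 w.py w4 .4272 .112 .096
python3 - <<'E'
from h import *
s=vision.camera("scene"); cv2.imwrite("pics/s3.png",s["pixels"][:,:,::-1])
E
```

```text
time_s: 11.7
ee_pos: [0.6201, -0.1064, 0.1817]
eef_rot: [3.138, 0.0, 1.387]
force: [-0.5, 0.4, -0.1]
grip_width: 0.0652
grip_force: 0.0
time_s: 12.6
ee_pos: [0.4275, 0.1116, 0.1592]
eef_rot: [-3.141, 0.0, 1.386]
force: [0.5, 0.3, 0.7]
grip_width: 0.0658
grip_force: 0.0
pred [282.1 225. ] box [258.9 202.3] [305.3 246.9]
seen [ 261  202   45   44 1577] [282.7 223.5] -> [0.4279 0.113 ]
```

View pics/s3.png

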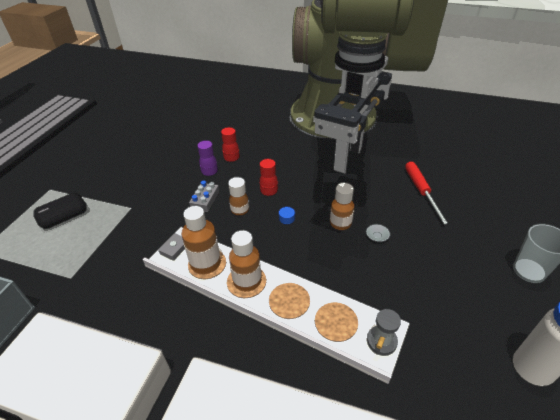

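Bottles stand on pads d (203,245) and c (245,265), upright and centred. Now gripping C, whose cap is within 1 mm of the prediction.

```bash
python3 -m pendant '[0.002,0,0.06,0,0,0,0.4, 0.002,0,0.13,0,0,0,0.4, 0.002,0,0.188,0,0,0,0.4, 0.002,0,0.188,0,0,0,0.4, 0.002,0,0.188,0,0,0,-1, 0.002,0,0.188,0,0,0,-1, 0.002,0,0.188,0,0,0,-1, 0.002,0,0.188,0,0,0,-1, 0.002,0,0.188,0,0,0,-1]' 20
```

```text
time_s: 13.6
ee_pos: [0.4277, 0.1132, 0.0663]
eef_rot: [3.14, -0.0, 1.387]
force: [-0.6, 0.2, 3.5]
grip_width: 0.0334
grip_force: 20.0
```

```bash
python3 -m pendant '[0,0,-0.05,0,0,0,-1, 0,0.02,-0.12,0,0,0,-1, -0.003,0.08,-0.14,0,0,0,-1, -0.006,0.16,-0.14,0,0,0,-1, -0.009,0.24,-0.14,0,0,0,-1, -0.009,0.32,-0.14,0,0,0,-1, -0.009,0.39,-0.14,0,0,0,-1, -0.009,0.44,-0.14,0,0,0,-1, -0.009,0.456,-0.12,0,0,0,-1, -0.009,0.456,-0.07,0,0,0,-1, -0.009,0.456,-0.04,0,0,0,-1, -0.009,0.456,-0.04,0,0,0,-1]' 20
```

```text
time_s: 14.8
ee_pos: [0.6487, 0.0671, 0.0829]
eef_rot: [-3.137, 0.001, 1.387]
force: [-1.0, 0.2, -0.6]
grip_width: 0.0339
grip_force: 20.0
```

```bash
python3 -m pendant '[0,0.003,0.003,0,0,0,-1, 0,0.003,0.005,0,0,0,-1, 0,0.003,0.005,0,0,0,-1]' 20
```

```text
time_s: 15.1
ee_pos: [0.6523, 0.0667, 0.084]
eef_rot: [3.14, -0.0, 1.387]
force: [0.5, -0.2, -1.1]
grip_width: 0.0336
grip_force: 20.0
```

```bash
python3 -m pendant '[0,-0.003,0.004,0,0,0,-1, 0,-0.003,0.007,0,0,0,-1, 0,-0.003,0.0095,0,0,0,-1, 0,-0.003,0.0095,0,0,0,-1, 0,-0.003,0.0095,0,0,0,-1]' 20
```

```text
time_s: 15.6
ee_pos: [0.6509, 0.0669, 0.0791]
eef_rot: [3.14, -0.0, 1.387]
force: [0.6, -0.7, 6.1]
grip_width: 0.034
grip_force: 20.0
```

```bash
python3 -m pendant '[0,0,0,0,0,0,0, 0,0,0,0,0,0,0.3, 0,0,0,0,0,0,0.3, 0,0,-0.05,0,0,0,0.35, 0,0,-0.13,0,0,0,0.35, 0,0,-0.192,0,0,0,0.35, 0,0,-0.192,0,0,0,0.35]' 20
python3 -m pendant '[0,-0.1,0,0,0,0,0.35, -0.07,-0.2,0,0,0,0,0.35, -0.16,-0.26,0,0,0,0,0.35, -0.25,-0.31,0.02,0,0,0,0.35, -0.34,-0.33,0.06,0,0,0,0.35, -0.421,-0.33,0.09,0,0,0,0.35, -0.421,-0.33,0.09,0,0,0,0.35, -0.421,-0.33,0.09,0,0,0,0.35]'
python3 w.py w5 .4499 -.1096 .078
```

```text
time_s: 16.3
ee_pos: [0.6522, 0.067, 0.1793]
eef_rot: [3.134, -0.002, 1.387]
force: [-0.7, 0.1, -0.1]
grip_width: 0.0632
grip_force: 0.0
time_s: 17.1
ee_pos: [0.4492, -0.1106, 0.1287]
eef_rot: [-3.14, -0.0, 1.384]
force: [-0.3, -0.2, -0.1]
grip_width: 0.0632
grip_force: 0.0
pred [283.5 229. ] box [259.1 205.3] [307.9 251.9]
seen [ 262  202   47   47 1739] [285.  225.6] -> [ 0.4514 -0.1073]
```

View pics/w5.png

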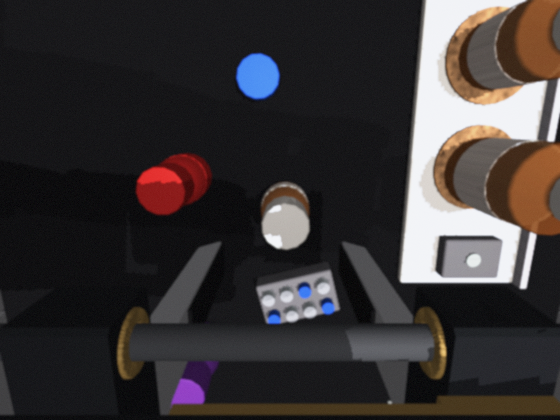

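The wrist view shows the white cap of bottle B at (285,226), with the red look-alike to the left at (160,190), clear of the fingers. I'll correct by 3 mm and grip.

```bash
python3 -m pendant '[0.006,0.002,0.02,0,0,0,0.35, 0.006,0.002,0.07,0,0,0,0.35, 0.006,0.002,0.13,0,0,0,0.35, 0.006,0.002,0.161,0,0,0,0.35, 0.006,0.002,0.161,0,0,0,0.35, 0.006,0.002,0.161,0,0,0,-1, 0.006,0.002,0.161,0,0,0,-1, 0.006,0.002,0.161,0,0,0,-1, 0.006,0.002,0.161,0,0,0,-1, 0.006,0.002,0.161,0,0,0,-1]' 20
```

```text
time_s: 18.15
ee_pos: [0.4517, -0.1071, 0.0494]
eef_rot: [3.14, 0.0, 1.386]
force: [0.4, 0.4, 3.0]
grip_width: 0.0336
grip_force: 20.0
```

```bash
python3 -m pendant '[0,0,-0.05,0,0,0,-1, 0,0,-0.13,0,0,0,-1, 0.04,0.02,-0.18,0,0,0,-1, 0.12,0.05,-0.18,0,0,0,-1, 0.2,0.06,-0.18,0,0,0,-1, 0.28,0.06,-0.18,0,0,0,-1, 0.36,0.06,-0.18,0,0,0,-1, 0.44,0.07,-0.18,0,0,0,-1, 0.52,0.09,-0.18,0,0,0,-1, 0.57,0.14,-0.18,0,0,0,-1, 0.592,0.2,-0.18,0,0,0,-1, 0.592,0.26,-0.18,0,0,0,-1]' 20
python3 -m pendant '[0,0.045,0,0,0,0,-1, 0,0.067,0,0,0,0,-1, 0,0.067,0.03,0,0,0,-1, 0,0.067,0.08,0,0,0,-1, 0,0.067,0.12,0,0,0,-1, 0,0.067,0.14,0,0,0,-1, 0,0.067,0.144,0,0,0,-1, 0,0.067,0.144,0,0,0,-1, 0,0.067,0.144,0,0,0,-1]'
```

```text
time_s: 19.35
ee_pos: [0.6342, 0.1618, 0.1386]
eef_rot: [-3.141, -0.0, 1.389]
force: [-0.0, -0.3, -1.1]
grip_width: 0.0333
grip_force: 20.0
time_s: 20.25
ee_pos: [0.6667, 0.1541, 0.0681]
eef_rot: [3.14, -0.001, 1.387]
force: [0.2, -0.1, -0.2]
grip_width: 0.0337
grip_force: 20.0
```

```bash
python3 -m pendant '[0,0,0.004,0,0,0,-1, 0,0,0.008,0,0,0,-1, 0,0,0.0105,0,0,0,-1, 0,0,0.0105,0,0,0,-1, 0,0,0.0105,0,0,0,-1]' 20
```

```text
time_s: 20.75
ee_pos: [0.6666, 0.1541, 0.0623]
eef_rot: [3.141, -0.0, 1.386]
force: [0.7, -0.6, 4.8]
grip_width: 0.0336
grip_force: 20.0
```

Contact again. I'll release, retreat and check.

```bash
python3 -m pendant '[0,0,0,0,0,0,0, 0,0,0,0,0,0,0.3, 0,0,0,0,0,0,0.3, 0,0,-0.05,0,0,0,0.3, 0,0,-0.13,0,0,0,0.3, 0,0,-0.22,0,0,0,0.3, 0,-0.1,-0.26,0,0,0,0.3, 0,-0.2,-0.26,0,0,0,0.3, 0,-0.3,-0.26,0,0,0,0.3, 0,-0.4,-0.26,0,0,0,0.3, 0,-0.4,-0.26,0,0,0,0.3]' 20
python3 - <<'E'
from h import *
s={n:vision.camera(n) for n in("scene","side")}
for n in s: cv2.imwrite(f"pics/{n}9.png",s[n]["pixels"][:,:,::-1])
T={132:(.6185,-.1058),114:(.6346,-.0193),96:(.6508,.0672),78:(.6669,.1537)}
for n,c in s.items():
    D=[np.array(d["extent"]) for d in silhouettes("bottle_78",c)]
    for h,t in T.items():
        rz=bottle(h/1e3,DIM[h],.013); b=box(c,*t,rz); e=min(D,key=lambda e:abs(e-b).sum()); print(n,h,(e-b).round(1),fit([(c,e)],rz,t)[0].round(4)-t)
E
```

```text
time_s: 21.85
ee_pos: [0.4654, 0.1913, 0.1916]
eef_rot: [-3.14, 0.0, 1.389]
force: [-0.1, -0.7, -0.1]
grip_width: 0.0613
grip_force: 0.0
scene 132 [-3.5  1.  -1.9  0.9] [ 0.0034 -0.0037]
scene 114 [ 1.6  0.6 -0.6 -1.7] [-0.0017  0.0004]
scene 96 [ 0.2 -2.8 -2.4 -2.2] [-0.0043 -0.0032]
scene 78 [0.3 1.4 0.4 1.2] [0.0021 0.001 ]
side 132 [2.5 2.8 0.1 0.3] [-0.0056  0.0033]
side 114 [-1.2  4.5  1.9  1. ] [-0.0066  0.0094]
side 96 [1.2 0.7 2.  1.5] [-0.0061  0.0027]
side 78 [ 3.1 -1.   3.2 -1.2] [-0.003  -0.0062]
```

View pics/scene9.png

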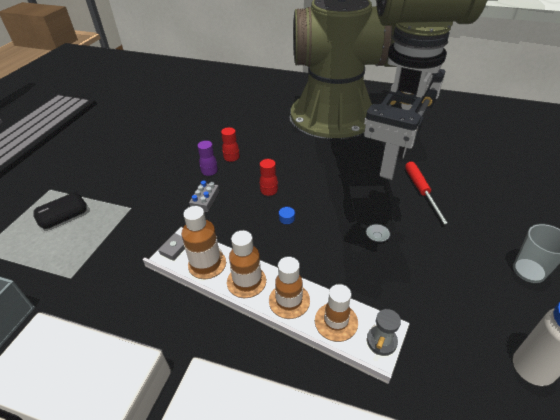

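View pics/side9.png

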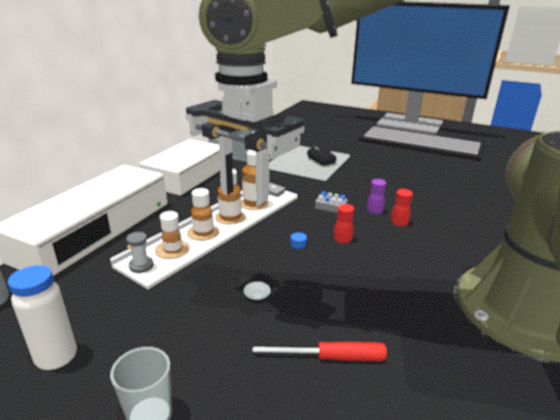

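All four bottles stand upright and centred on their pads, rising from the post at (387,330) to the tallest at (203,245). The arm is clear, so I'm handing in.

```bash
python3 -c "
from station import order
print(order.hand_in())"
```

```text
the job is handed in; nothing more can be done
None
```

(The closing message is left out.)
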